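# Touch down the three friction rests of a welding jig

### The arm

A 6-joint arm with a two-finger parallel gripper is mounted at the origin on the work surface. World frame = base frame: x ahead of the robot, y to its left, z up, the work surface at z = 0. Lengths are in m, angles in rad, forces in N, time in s.
With the tool pointing down it reaches from about 0.35 to 0.975 m from the base axis. Payload 4.9 kg.
Tool frame: the origin (TCP) lies at the very end of the fingers, on their centre line; the grasp point (between the pads) lies 19 mm behind it (ctrl.grip_point_offset is the distance from the TCP to the grasp point, in m); z points along the fingers, y is the line along which they close (so a half turn about z gives the same grasp; the last joint's range is limited). The gripper opens to 85 mm and grips with 20 to 120 N. Pads are 22 mm wide; open, the fingers measure 114 mm over their backs; the gripper's body (76 mm by 85 mm) begins 54 mm behind the grasp point. The pads swing forward as they close: fully open they stand 13 mm farther back than shut.
Start: joints at [-1.321, 0.053, 1.613, -0, 1.476, -0.119], TCP at [0.225, -0.583, 0.231] pointing down, gripper open.
Joint ranges: [-3.01, 3.01], [-1.01, 2.22], [0.06, 2.58], [-1.02, 4.17], [0.09, 2.62], [-3.14, 3.14]. Speed limits (rad/s): [2.57, 2.57, 3.14, 3.14, 3.14, 3.14].

### API

Orientations are given as a rotation vector (axis times angle).
In Python, from station import ctrl gives the robot as it stands.
- The arm moves only by the tool send_rows, never from a script. Its argument "rows" is a list of rows, each a list of 3 entries, a list of its own where there are three numbers: the finger opening in cm, from 0 to 8.54, then the shift along the tool's x, y, z in cm, then the turn about the tool's z in degrees. A call has 1 to 10 rows; each row shifts and turns the commanded pose from where the row before left it, along the tool's axes as they then stand; what a row does not reach is not made up. A row lasts 1/8 s, in which the tool goes at most 62.5 mm and 10.7 degrees, less where a joint would pass 70% of its speed; a pose out of reach is approached as far as the arm can. A call with a gripper value outside its range is refused whole. The fingers move at their own pace and stop on an object; "newtons" is the grip in N (left out, the last holds). Time passes only in rows, so rows that do not move let the fingers close. It gives the time, the measured TCP pose, the force, the opening and the grip force at its end, in the units of the state.
- ctrl.get_obs(): the state, without advancing time (a new reading comes with each control period).
- ctrl.get_image(name): name is "scene" or "top" or "wrist"; returns a dict with "frame" (480x640x3 uint8, red, green, blue), "range_z" (480x640 float32, m along the optical axis (not along the pixel's ray), 0 where there is no reading), "fx", "fy", "cx", "cy" (pixels), "cam_to_world" (4x4, takes a point from camera to world coordinates). Camera axes: x right, y down, z forward; pixel columns grow to the right and rows downward; lengths in m; the calibration is good to about 2 mm. A picture is of the moment at which its call begins.
- ctrl.finish_job(): hands the job in; it is judged then, once.
The state is a dict: "t": time; "q": joint angles; "dq": joint speeds; "effort": joint torques, N m; "tool_pos": TCP position; "tool_rot": TCP orientation; "contact_force": force on the tool from outside, world axes, zero at the start; "wrist_torque": the same for the moment, N m; "opening": finger opening in m; "grip_force": force on a finger pad.
Only numpy, scipy, OpenCV 4.12 (cv2) and the standard library are available. Lean on these libraries where they do the work, as an engineer would, in place of code of your own. Each camera call takes 0.05 s, during which the arm holds its last target. There are 200 camera calls.

### The job

Before a frame is laid on the welding jig, set its three friction rests, main support first: with the fingertips touch the bar-shaped head down to about half its 16 mm stroke, then the square head, then the round head. Press lightly, never to the bottom, since a head does not come back up; do not grasp, lift, tip or shift the rests, and leave the other things on the bench alone.

Things in the scene. Friction and masses are not known exactly. Their poses are not given: they have to be found in the camera images.
- bar_rest: The bar-headed rest: a loose bright-metal round foot 84 mm across and 22 mm high, a sleeve 32 mm across (37 mm at its rim) up to 70 mm, and on a sliding stem a flat dark steel head 14 mm thick whose outline seen from above is a narrow flat bar, 76 mm long (along the rest's x) by 22 mm wide. Stands free on the bench (about 0.9 kg); origin: centre of the foot's underside, z up.
- bar_head (a joint): How far the bar head has been pushed down, in m: 0 = fully up, 0.016 = bottomed on the sleeve. It starts between 0 and 0.002. Held by friction alone: about 6 N moves it down, it does not spring back, and it stays where it is left.
- bar_top (a point): Centre of the top face of the bar head, right over the stem; 100 mm above the bench when the head is fully up, 92 mm at half stroke, 84 mm when bottomed.
- square_rest: The square-headed rest: a loose bright-metal round foot 84 mm across and 22 mm high, a sleeve 32 mm across (37 mm at its rim) up to 70 mm, and on a sliding stem a flat dark steel head 14 mm thick whose outline seen from above is a flat square, 48 by 48 mm. Stands free on the bench (about 0.9 kg); origin: centre of the foot's underside, z up.
- square_head (a joint): How far the square head has been pushed down, in m: 0 = fully up, 0.016 = bottomed on the sleeve. It starts between 0 and 0.002. Held by friction alone: about 6 N moves it down, it does not spring back, and it stays where it is left.
- square_top (a point): Centre of the top face of the square head, right over the stem; 100 mm above the bench when the head is fully up, 92 mm at half stroke, 84 mm when bottomed.
- round_rest: The round-headed rest: a loose bright-metal round foot 84 mm across and 22 mm high, a sleeve 32 mm across (37 mm at its rim) up to 70 mm, and on a sliding stem a flat dark steel head 14 mm thick whose outline seen from above is a flat round disc, 50 mm across. Stands free on the bench (about 0.9 kg); origin: centre of the foot's underside, z up.
- round_head (a joint): How far the round head has been pushed down, in m: 0 = fully up, 0.016 = bottomed on the sleeve. It starts between 0 and 0.002. Held by friction alone: about 6 N moves it down, it does not spring back, and it stays where it is left.
- round_top (a point): Centre of the top face of the round head, right over the stem; 100 mm above the bench when the head is fully up, 92 mm at half stroke, 84 mm when bottomed.
- tube_offcut: offcut of square steel tube, 40 by 40 mm, 80 mm high, standing on end; a bystander, loose on the bench; origin on its underside.
- angle_bracket: small steel angle, 60 by 50 mm on plan, upright leg 60 mm high; a bystander, loose on the bench; origin on its underside.
- pipe_collar: steel pipe collar, 48 mm across, 22 mm high; a bystander, loose on the bench; origin on its underside.
- clamp: steel bar clamp lying flat, 220 mm long, 22 mm high; a bystander, loose on the bench; origin on its underside.
Mind the look-alikes: they are no part of the job. What is shaped like the bar_rest but green or yellow is not meant. What is shaped like the square_rest but green is not meant.

How it is judged:
On the way, in this order (a step that is already met when the one before it is completed fails the run):
1. the bar head is touched down to about half its stroke, the later ones still up (contact force between the fingers and bar_rest above 0.3 N and value of joint bar_head between 0.0045 and 0.0125 m and value of joint each of square_head, round_head below 0.004 m).
2. the square head is touched down to about half its stroke, the later ones still up (contact force between the fingers and square_rest above 0.3 N and value of joint bar_head between 0.0045 and 0.0125 m and value of joint square_head between 0.0045 and 0.0125 m and value of joint round_head below 0.004 m).
3. the round head is touched down to about half its stroke, the other two still set (contact force between the fingers and round_rest above 0.3 N and value of joint bar_head between 0.0045 and 0.0125 m and value of joint square_head between 0.0045 and 0.0125 m and value of joint round_head between 0.0045 and 0.0125 m).
At the end, for the whole second after the job is handed in: All three heads have been pushed down by 4.5 to 12.5 mm of their 16 mm stroke and stay there; the rests stand flat on the bench, at rest, within 15 mm of where they started (value of joint bar_head between 0.0045 and 0.0125 m and value of joint square_head between 0.0045 and 0.0125 m and value of joint round_head between 0.0045 and 0.0125 m and angle between each of bar_rest, square_rest, round_rest's own z axis and vertical below 0.03 rad and height (world z) of each of bar_rest, square_rest, round_rest below 0.003 m and linear speed of each of bar_rest, square_rest, round_rest below 0.02 m/s and distance of each of bar_rest, square_rest, round_rest from where it was at the start of the episode below 0.015 m); the robot touches nothing.
It fails at once if a bystander (tube offcut, angle bracket, pipe collar, clamp) is shifted by more than 20 mm (distance of any of tube_offcut, angle_bracket, pipe_collar, clamp from where it was at the start of the episode above 0.02 m).
It fails at once if a head goes down by more than 4 mm before the one ahead of it (bar, square, round) has been set ((value of joint square_head above 0.004 m and value of joint bar_head below 0.0045 m) or (value of joint round_head above 0.004 m and value of joint square_head below 0.0045 m)).
It fails at once if a head is pushed to the bottom of its stroke (past 14.5 mm of 16) (value of joint any of bar_head, square_head, round_head above 0.0145 m).
It fails at once if a rest is lifted, tipped or shoved (8 mm up, 0.2 rad or 15 mm) (height (world z) of any of bar_rest, square_rest, round_rest above 0.008 m or angle between any of bar_rest, square_rest, round_rest's own z axis and vertical above 0.2 rad or distance of any of bar_rest, square_rest, round_rest from where it was at the start of the episode above 0.015 m).
It fails at once if a rest is hit or pressed with more than 25 N (contact force between the fingers and bar_rest above 25 N or contact force between the fingers and square_rest above 25 N or contact force between the fingers and round_rest above 25 N).
It also fails if it takes over 48 s, if anything falls off the work surface, if the arm or the gripper's body presses on something with over 40 N, if the wrist force passes 120 N, or if a joint passes its speed limit or range.

## Working session

There is one attempt and no reset: what is moved stays moved. The work goes in short steps, Python scripts to look and compute and a tool call to move; the robot and the scene stay as the last step left them, time stands still between calls to the robot, and variables do not carry over. Pictures are saved under pics/ and viewed, at most 10 in all, crops included, and the job is handed in when it is done.

Besides the shell and the picture viewer there is one more tool, called after "Call:" as name(argument=value, ...), one argument or row to a line, values as JSON. send_rows: Moves the arm, as the interface text tells. Its arguments: {"type":"object","properties":{"rows":{"type":"array","items":{"type":"array"}},"newtons":{"type":"number"}},"required":["rows"]}

```bash
mkdir -p pics
python3 - <<'E'
from station import ctrl
import cv2,pickle
o=ctrl.get_obs();print(o)
for n in("top","scene"):
    d=ctrl.get_image(n);pickle.dump(d,open(n+".pkl","wb"));cv2.imwrite(f"pics/{n}.png",d["frame"][:,:,::-1])
E
```

```text
{'t': 0.0, 'q': array([-1.32099585e+00,  5.33445568e-02,  1.61432043e+00, -1.69531013e-05,
        1.47599114e+00, -1.18984584e-01]), 'dq': array([-0.00032871,  0.00087603,  0.00052398,  0.00055868, -0.00080656,
        0.00126644]), 'effort': array([ 3.63629961e-04, -3.93682051e+01, -3.70173383e+01, -5.73745365e-05,
        7.26628496e-03,  2.51039744e-06]), 'tool_pos': array([ 0.22514901, -0.58235967,  0.23005485]), 'tool_rot': array([-3.08631224e+00, -5.75634292e-01,  2.38150314e-04]), 'contact_force': array([-0.48876811,  0.54712942,  0.34488786]), 'wrist_torque': array([ 0.02220315, -0.01297202,  0.01372371]), 'grip_force': 0.0, 'opening': 0.08524694078817024}
```

View pics/top.png

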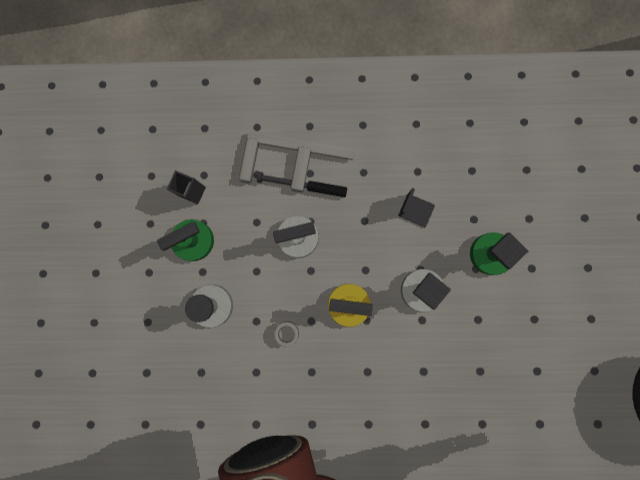

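View pics/scene.png

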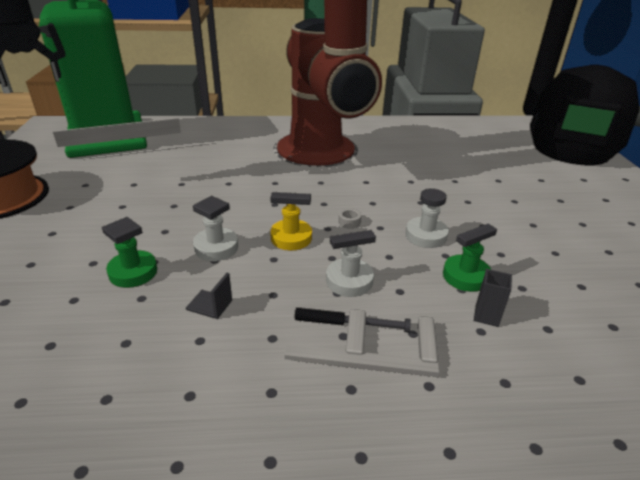

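Bar-shaped heads in the top view: bright metal (295,232), green (178,237), yellow (351,308). Squares: bright metal (431,291), green (509,251). The only round one is at (199,308). The bright-metal feet fit the description. I'll confirm that in a crop and measure the heads from depth.

```bash
cat > h.py <<'E'
import numpy as np,cv2
def world(d):
    z=d["range_z"];v,u=np.mgrid[:480,:640]
    P=np.stack([(u-d["cx"])/d["fx"]*z,(v-d["cy"])/d["fy"]*z,z,np.ones_like(z)],-1)@d["cam_to_world"].T
    P=P[...,:3];P[z==0]=np.nan;return P
def head(P,u,v,r=40,lo=.085,hi=.115):
    Q=P[max(0,v-r):v+r,max(0,u-r):u+r].reshape(-1,3)
    Q=Q[(Q[:,2]>lo)&(Q[:,2]<hi)]
    (c,s,a)=cv2.minAreaRect((Q[:,:2]*1000).astype(np.float32))
    return len(Q),np.round(c,1),np.round(s,1),round(a,1),np.round(np.median(Q[:,2])*1000,1)
E
python3 - <<'E'
from h import *;import pickle
d=pickle.load(open("top.pkl","rb"));P=world(d)
print(d["cam_to_world"].round(3),d["fx"])
for n,u,v in(("bar",295,232),("sq",431,291),("rnd",199,308),("ybar",351,308),("gbar",178,237),("gsq",509,251)):print(n,head(P,u,v,26))
print(P[400,300],P[335,287],P[180,186],P[210,415], P[170,300])
cv2.imwrite("pics/crop.png",cv2.resize(d["frame"][190:350,140:540,::-1],None,fx=2,fy=2,interpolation=2))
E
```

```text
[[-0.011 -0.996  0.089  0.477]
 [-1.     0.013  0.027 -0.046]
 [-0.029 -0.089 -0.996  0.912]
 [ 0.     0.     0.     1.   ]] 450.9887342297383
bar (523, array([567.4,  23.5]), array([22.3, 75.4]), 13.5, np.float64(99.8))
sq (760, array([ 458.4, -221.9]), array([48.3, 48.3]), 49.6, np.float64(100.7))
rnd (631, array([432.1, 196.6]), array([48.2, 48.8]), 0.5, np.float64(99.7))
ybar (536, array([431.1, -76.9]), array([75.8, 22.2]), 82.4, np.float64(101.4))
gbar (553, array([563.8, 237.3]), array([22.8, 76.2]), 27.5, np.float64(100.6))
gsq (789, array([ 529. , -360.9]), array([48.1, 48.8]), 43.9, np.float64(101.1))
[0.2446619  0.02130211 0.00288629] [0.37063579 0.04647204 0.00158163] [0.68498847 0.24960274 0.01685081] [ 0.61757834 -0.21378661  0.00748717] [0.70004728 0.01662767 0.02263746]
```

View pics/crop.png

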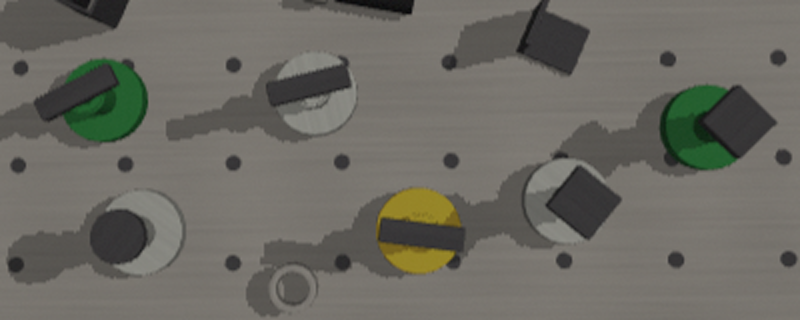

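The crop confirms it. The bright-metal bar rest is at crop (310,88), the metal square at (583,202) and the metal round at (120,236). Green and yellow are the decoys. Head sizes and heights match the description. I'll close the fingers and move over the bar.

Call:
send_rows(
  rows=[
    [0, [4, -3.3, 0], 0],
    [0, [4, -3.3, 0], 0],
    [0, [4, -3.3, 0], 0],
    [0, [4, -3.3, 0], 0],
    [0, [4, -3.3, 0], 0],
    [0, [4, -3.3, 0], 0],
    [0, [4, -3.3, 0], 0],
    [0, [4, -3.3, 0], 0],
    [0, [4, -3.3, 0], 0],
    [0, [4, -3.3, 0], 0],
  ],
  newtons=20,
)

```text
t: 1.35
tool_pos: [0.4798, -0.1292, 0.2309]
tool_rot: [-3.088, -0.576, 0.0]
contact_force: [0.4, 0.1, -0.2]
opening: -0.0001
grip_force: 0.0
```

Call:
send_rows(
  rows=[
    [0, [3.4, -2.8, 0], 0],
    [0, [3.4, -2.8, 0], 0],
    [0, [3.4, -2.8, 0], 0],
    [0, [3.4, -2.8, 0], 0],
    [0, [0, 0, 3], 0],
    [0, [0, 0, 3], 0],
    [0, [0, 0, 2], 0],
    [0, [0, 0, 0], 0],
    [0, [0, 0, 0], 0],
  ],
)

```text
t: 2.48
tool_pos: [0.5666, 0.0223, 0.1525]
tool_rot: [3.088, 0.576, 0.003]
contact_force: [0.5, 0.5, 0.4]
opening: -0.0001
grip_force: 0.0
```

```bash
cat >> h.py <<'E'
from scipy.spatial.transform import Rotation as Ro
def delta(o,t):
    return np.round(Ro.from_rotvec(o["tool_rot"]).as_matrix().T@(np.array(t)-o["tool_pos"])*100,2)
E
python3 - <<'E'
from h import *
from station import ctrl
o=ctrl.get_obs();print(o["t"],o["tool_pos"],o["tool_rot"],o["contact_force"],o["opening"])
print(delta(o,[.5674,.0235,.105]))
d=ctrl.get_image("wrist");P=world(d);print(d["cam_to_world"][:3,3])
m=(P[...,2]>.085)&(P[...,2]<.106);print(m.sum())
cv2.imwrite("pics/w1.png",d["frame"][:,:,::-1])
d=ctrl.get_image("scene");cv2.imwrite("pics/s1.png",cv2.resize(d["frame"][100:330,80:540,::-1],None,fx=1.7,fy=1.7))
E
```

```text
2.475 [0.56660426 0.02231219 0.15249343] [3.08797279e+00 5.75508020e-01 2.60352343e-03] [0.51399748 0.51084277 0.41388392] -6.787134207418169e-05
[ 0.11 -0.09  4.75]
[0.63203646 0.04683159 0.2948053 ]
8311
```

View pics/w1.png

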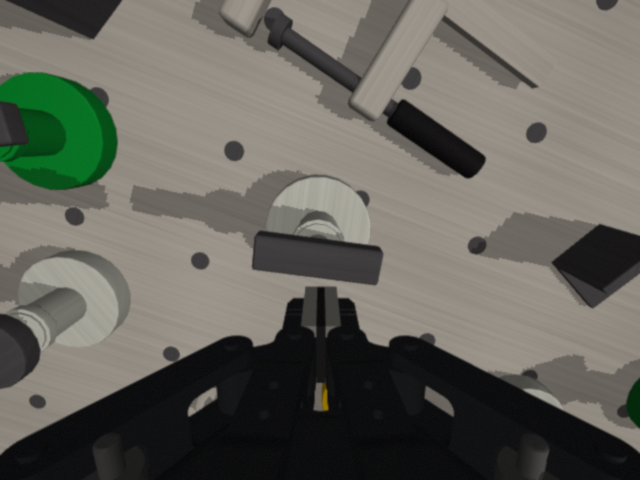

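The wrist view shows the closed fingers just in front of the metal bar head (top face around (318,258)), with a plain metal foot behind it. I'll cross-check its position with wrist depth.

Run:
```python
from h import *
from station import ctrl
o=ctrl.get_obs()
d=ctrl.get_image("wrist");P=world(d)
print(head(P[:290],318,258,75,.09,.106),np.nanmedian(P[120:170,420:470,2]))
print(delta(o,[.5674,.0235,.105]))
```

```text
(4858, array([569.1,  24.7]), array([22.4, 76.1]), 13.3, np.float64(98.3)) 0.01816872326858668
[ 0.07 -0.1   4.81]
```

Call:
send_rows(
  rows=[
    [0, [0.15, -0.12, 2.0], 0],
    [0, [0, 0, 1.6], 0],
    [0, [0, 0, 0.8], 0],
    [0, [0, 0, 0.2], 0],
    [0, [0, 0, 0], 0],
    [0, [0, 0, 0], 0],
  ],
)

```text
t: 3.38
tool_pos: [0.5674, 0.0242, 0.106]
tool_rot: [3.088, 0.576, 0.002]
contact_force: [-0.9, -0.1, -0.6]
opening: -0.0001
grip_force: 0.0
```

Call:
send_rows(
  rows=[
    [0, [0, 0, 0.1], 0],
    [0, [0, 0, 0.1], 0],
    [0, [0, 0, 0.1], 0],
    [0, [0, 0, 0.1], 0],
    [0, [0, 0, 0], 0],
    [0, [0, 0, 0], 0],
  ],
)

```text
t: 4.12
tool_pos: [0.5669, 0.0242, 0.1013]
tool_rot: [-3.088, -0.576, 0.0]
contact_force: [0.3, -0.2, -0.1]
opening: -0.0
grip_force: 0.0
```

Call:
send_rows(
  rows=[
    [0, [0, 0, 0.1], 0],
    [0, [0, 0, 0.1], 0],
    [0, [0, 0, 0.1], 0],
    [0, [0, 0, 0], 0],
  ],
)

```text
t: 4.62
tool_pos: [0.567, 0.0242, 0.0989]
tool_rot: [3.088, 0.576, -0.0]
contact_force: [-1.9, 0.4, 5.5]
opening: -0.0004
grip_force: 2.2
```

Call:
send_rows(
  rows=[
    [0, [0, 0, 0.1], 0],
    [0, [0, 0, 0.1], 0],
    [0, [0, 0, 0.1], 0],
    [0, [0, 0, 0], 0],
  ],
)

```text
t: 5.12
tool_pos: [0.567, 0.0242, 0.096]
tool_rot: [3.088, 0.576, -0.0]
contact_force: [-2.5, 0.8, 5.3]
opening: -0.0004
grip_force: 2.7
```

Call:
send_rows(
  rows=[
    [0, [0, 0, 0.1], 0],
    [0, [0, 0, 0.1], 0],
    [0, [0, 0, 0.1], 0],
    [0, [0, 0, 0.1], 0],
    [0, [0, 0, 0], 0],
    [0, [0, 0, 0], 0],
  ],
)

```text
t: 5.88
tool_pos: [0.567, 0.0242, 0.092]
tool_rot: [3.088, 0.576, -0.0]
contact_force: [-2.8, 0.5, 4.7]
opening: -0.0003
grip_force: 2.7
```

Call:
send_rows(
  rows=[
    [0, [0, 0, -0.3], 0],
    [0, [0, 0, -1], 0],
    [0, [0, 0, -4], 0],
    [0, [0, 0, -4], 0],
    [0, [0, 0, 0], 0],
    [0, [0, 0, 0], 0],
  ],
)

```text
t: 6.62
tool_pos: [0.5667, 0.0242, 0.1842]
tool_rot: [-3.088, -0.576, 0.0]
contact_force: [0.2, 0.1, -0.0]
opening: 0.0003
grip_force: 0.0
```

Run:
```python
from h import *
from station import ctrl
o=ctrl.get_obs()
d=ctrl.get_image("wrist");P=world(d)
m=(P[:290,200:440,2]>.08)&(P[:290,200:440,2]<.106);Q=P[:290,200:440][m]
print(cv2.minAreaRect((Q[:,:2]*1000).astype(np.float32)),np.median(Q[:,2]))
T=world(ctrl.get_image("top"));print(head(T,431,291,26),head(T,199,308,26))
print(o["tool_pos"],delta(o,[.4584,-.2219,.18]))
```

```text
((569.109375, 24.662893295288086), (22.705801010131836, 75.86557006835938), 13.290301322937012) 0.09127254117145514
(762, array([ 458.3, -221.9]), array([48.3, 47.9]), 49.6, np.float64(100.6)) (0, array([0., 0.]), array([0., 0.]), 0.0, np.float64(nan))
[0.5667259  0.02422997 0.18416996] [-18.98  19.05   0.42]
  return _methods._mean(a, axis=axis, dtype=dtype,
  ret = ret.dtype.type(ret / rcount)
```

The bar is set: its head dropped about 7 mm and the rest didn't move. Next is the square.

Call:
send_rows(
  rows=[
    [0, [-3, 3, 0], 0],
    [0, [-3, 3, 0], 0],
    [0, [-3, 3, 0], 0],
    [0, [-3, 3, 0], 0],
    [0, [-3, 3, 0], 0],
    [0, [-3, 3, 0], 0],
    [0, [-1, 1, 0], 0],
    [0, [0, 0, 2], 0],
    [0, [0, 0, 0], 0],
    [0, [0, 0, 0], 0],
  ],
)

```text
t: 7.98
tool_pos: [0.4583, -0.2203, 0.1635]
tool_rot: [-3.087, -0.578, 0.001]
contact_force: [0.6, 0.1, -0.3]
opening: 0.0
grip_force: 0.0
```

Run:
```python
from h import *
from station import ctrl
o=ctrl.get_obs()
d=ctrl.get_image("wrist");P=world(d)
m=(P[:290,200:440,2]>.09)&(P[:290,200:440,2]<.106);Q=P[:290,200:440][m]
print(cv2.minAreaRect((Q[:,:2]*1000).astype(np.float32)),np.median(Q[:,2]))
print(o["tool_pos"],delta(o,[.4590,-.2213,.105]))
cv2.imwrite("pics/w2.png",d["frame"][:,:,::-1])
```

```text
((460.0237731933594, -221.1786346435547), (48.332130432128906, 48.16465759277344), 49.576663970947266) 0.09890964794578967
[ 0.45827986 -0.22027025  0.16345903] [0.03 0.13 5.85]
```

View pics/w2.png

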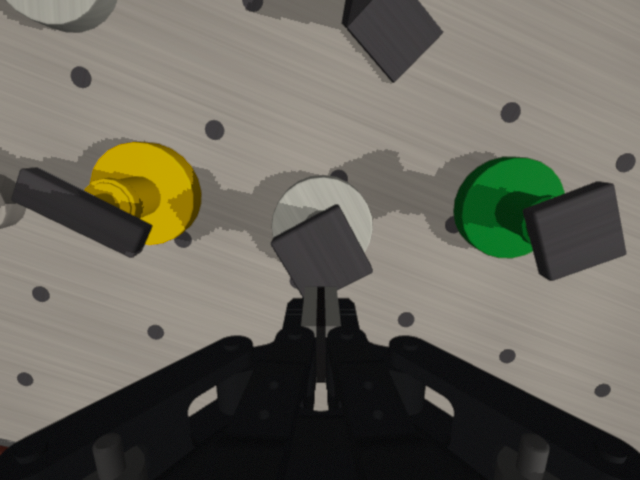

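The view is centred on the metal square head at (322,248), with yellow to the left and green to the right, both clear. Descending.

Call:
send_rows(
  rows=[
    [0, [0.05, 0.1, 2.5], 0],
    [0, [0, 0, 2], 0],
    [0, [0, 0, 1], 0],
    [0, [0, 0, 0.3], 0],
    [0, [0, 0, 0.1], 0],
    [0, [0, 0, 0.1], 0],
    [0, [0, 0, 0.1], 0],
    [0, [0, 0, 0], 0],
    [0, [0, 0, 0], 0],
  ],
)

```text
t: 9.15
tool_pos: [0.459, -0.2223, 0.1034]
tool_rot: [3.088, 0.576, 0.0]
contact_force: [-0.2, -0.5, 1.2]
opening: 0.0001
grip_force: 0.0
```

Call:
send_rows(
  rows=[
    [0, [0, 0, 0.1], 0],
    [0, [0, 0, 0.1], 0],
    [0, [0, 0, 0.1], 0],
    [0, [0, 0, 0.1], 0],
    [0, [0, 0, 0], 0],
  ],
)

```text
t: 9.78
tool_pos: [0.459, -0.2223, 0.0995]
tool_rot: [-3.088, -0.576, 0.0]
contact_force: [-0.5, -0.6, 2.5]
opening: 0.0001
grip_force: 0.9
```

Call:
send_rows(
  rows=[
    [0, [0, 0, 0.1], 0],
    [0, [0, 0, 0.1], 0],
    [0, [0, 0, 0.1], 0],
    [0, [0, 0, 0.1], 0],
    [0, [0, 0, 0], 0],
  ],
)

```text
t: 10.4
tool_pos: [0.4591, -0.2223, 0.0961]
tool_rot: [3.088, 0.576, -0.0]
contact_force: [-2.3, 2.2, 5.3]
opening: -0.0
grip_force: 2.6
```

Call:
send_rows(
  rows=[
    [0, [0, 0, 0.1], 0],
    [0, [0, 0, 0.1], 0],
    [0, [0, 0, 0.1], 0],
    [0, [0, 0, 0.05], 0],
    [0, [0, 0, 0], 0],
    [0, [0, 0, 0], 0],
  ],
)

```text
t: 11.15
tool_pos: [0.4591, -0.2223, 0.0926]
tool_rot: [-3.088, -0.576, 0.0]
contact_force: [-2.4, 2.5, 5.2]
opening: 0.0
grip_force: 2.8
```

Call:
send_rows(
  rows=[
    [0, [0, 0, -0.3], 0],
    [0, [0, 0, -1], 0],
    [0, [0, 0, -4], 0],
    [0, [0, 0, -4], 0],
    [0, [0, 0, 0], 0],
    [0, [0, 0, 0], 0],
  ],
)

```text
t: 11.9
tool_pos: [0.4588, -0.2222, 0.1847]
tool_rot: [-3.088, -0.576, 0.0]
contact_force: [0.0, 0.4, -1.2]
opening: -0.0003
grip_force: 0.0
```

Run:
```python
from h import *
from station import ctrl
o=ctrl.get_obs()
d=ctrl.get_image("wrist");P=world(d)
m=(P[:290,200:440,2]>.08)&(P[:290,200:440,2]<.106);Q=P[:290,200:440][m]
print(cv2.minAreaRect((Q[:,:2]*1000).astype(np.float32)),np.median(Q[:,2]))
T=world(ctrl.get_image("top"));print(head(T,199,308,26),head(T,295,232,26))
print(o["tool_pos"],delta(o,[.4327,.1970,.165]))
```

```text
((460.0370178222656, -221.14407348632812), (48.313194274902344, 48.16865921020508), 49.62348556518555) 0.0920138008549702
(633, array([432.1, 196.6]), array([48.7, 48.6]), 13.1, np.float64(99.6)) (506, array([567.6,  23.8]), array([22.6, 75.7]), 13.3, np.float64(93.0))
[ 0.45883859 -0.22215758  0.18469824] [ 12.67 -40.04   1.97]
```

Call:
send_rows(
  rows=[
    [0, [1.4, -4.4, 0], 0],
    [0, [1.4, -4.4, 0], 0],
    [0, [1.4, -4.4, 0], 0],
    [0, [1.4, -4.4, 0], 0],
    [0, [1.4, -4.4, 0], 0],
    [0, [1.4, -4.4, 0], 0],
    [0, [1.4, -4.4, 0], 0],
    [0, [1.4, -4.4, 0], 0],
    [0, [1.4, -4.8, 0], 0],
    [0, [0, 0, 0], 0],
  ],
)

```text
t: 13.25
tool_pos: [0.4309, 0.1986, 0.1833]
tool_rot: [-3.087, -0.584, 0.005]
contact_force: [0.8, -0.7, 0.0]
opening: -0.0002
grip_force: 0.0
```

Call:
send_rows(
  rows=[
    [0, [0, 0, 2], 0],
    [0, [0, 0, 0], 0],
    [0, [0, 0, 0], 0],
  ],
)

```text
t: 13.62
tool_pos: [0.4323, 0.1956, 0.1646]
tool_rot: [3.088, 0.574, -0.001]
contact_force: [0.4, 0.2, 0.8]
opening: 0.0001
grip_force: 0.0
```

Run:
```python
from h import *
from station import ctrl
o=ctrl.get_obs()
d=ctrl.get_image("wrist");P=world(d)
m=(P[:290,200:440,2]>.09)&(P[:290,200:440,2]<.106);Q=P[:290,200:440][m]
print(cv2.minAreaRect((Q[:,:2]*1000).astype(np.float32)),np.median(Q[:,2]))
print(o["tool_pos"],delta(o,[.4327,.1970,.105]))
```

```text
((491.0717468261719, 209.28204345703125), (160.23904418945312, 76.56991577148438), 21.407094955444336) 0.09854892708150241
[0.43232307 0.1955987  0.16464903] [ 0.09 -0.12  5.96]
```

The wrist blob merged with the green bar, but the top-view fix is good, so I'll descend on that.

Call:
send_rows(
  rows=[
    [0, [0.1, -0.1, 2.5], 0],
    [0, [0, 0, 2], 0],
    [0, [0, 0, 1], 0],
    [0, [0, 0, 0.3], 0],
    [0, [0, 0, 0.1], 0],
    [0, [0, 0, 0.1], 0],
    [0, [0, 0, 0.1], 0],
    [0, [0, 0, 0], 0],
    [0, [0, 0, 0], 0],
  ],
)

```text
t: 14.8
tool_pos: [0.433, 0.1976, 0.1039]
tool_rot: [3.088, 0.576, 0.0]
contact_force: [-0.0, 1.0, -0.1]
opening: 0.0
grip_force: 0.0
```

Call:
send_rows(
  rows=[
    [0, [0, 0, 0.1], 0],
    [0, [0, 0, 0.1], 0],
    [0, [0, 0, 0.1], 0],
    [0, [0, 0, 0.1], 0],
    [0, [0, 0, 0], 0],
  ],
)

```text
t: 15.42
tool_pos: [0.4328, 0.1975, 0.0996]
tool_rot: [3.088, 0.576, -0.001]
contact_force: [0.8, 0.7, -0.1]
opening: -0.0
grip_force: 0.0
```

Call:
send_rows(
  rows=[
    [0, [0, 0, 0.1], 0],
    [0, [0, 0, 0.1], 0],
    [0, [0, 0, 0.1], 0],
    [0, [0, 0, 0.1], 0],
    [0, [0, 0, 0], 0],
  ],
)

```text
t: 16.05
tool_pos: [0.433, 0.1976, 0.0967]
tool_rot: [3.088, 0.576, -0.0]
contact_force: [-2.5, -0.9, 4.6]
opening: 0.0002
grip_force: 2.6
```

Call:
send_rows(
  rows=[
    [0, [0, 0, 0.1], 0],
    [0, [0, 0, 0.1], 0],
    [0, [0, 0, 0.1], 0],
    [0, [0, 0, 0.1], 0],
    [0, [0, 0, 0.05], 0],
    [0, [0, 0, 0], 0],
    [0, [0, 0, 0], 0],
  ],
)

```text
t: 16.92
tool_pos: [0.433, 0.1976, 0.0922]
tool_rot: [3.088, 0.576, -0.0]
contact_force: [-2.5, -0.4, 5.3]
opening: 0.0003
grip_force: 2.8
```

Call:
send_rows(
  rows=[
    [0, [0, 0, -0.3], 0],
    [0, [0, 0, -1], 0],
    [0, [0, 0, -4], 0],
    [0, [0, 0, -4], 0],
    [0, [0, 0, -4], 0],
    [0, [0, 0, 0], 0],
    [0, [0, 0, 0], 0],
  ],
)

```text
t: 17.8
tool_pos: [0.4326, 0.1975, 0.2239]
tool_rot: [3.088, 0.576, -0.001]
contact_force: [0.7, -0.4, -0.2]
opening: 0.0003
grip_force: 0.0
```

Run:
```python
from h import *
from station import ctrl
P=world(ctrl.get_image("wrist"))
for c in((.4327,.197),):
    m=(np.hypot(P[...,0]-c[0],P[...,1]-c[1])<.035)&(P[...,2]>.08)&(P[...,2]<.11)
    print(m.sum(),np.median(P[m],0))
T=world(ctrl.get_image("top"));print(head(T,431,291,26),head(T,295,232,26),head(T,199,308,26,.08))
```

```text
2977 [0.43469618 0.19874046 0.09167141]
(746, array([ 458.5, -221.9]), array([48.4, 48.6]), 50.0, np.float64(93.8)) (503, array([567.4,  23.7]), array([22.3, 75.7]), 13.1, np.float64(92.8)) (485, array([430.9, 192.5]), array([40.3, 49.1]), 73.0, np.float64(93.1))
```

All three heads are set at about 92 mm, the rests haven't moved, and the arm is clear. Handing in.

```bash
python3 -c "
from station import ctrl
print(ctrl.finish_job())"
```

```text
the job is handed in; nothing more can be done
None
```

I pressed the bar, square and round heads in that order to about half stroke (tops at about 92 mm, roughly 5 N each), the rests did not shift measurably, and I handed the job in with the arm clear; no verdict was returned.

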